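Index the carousel and stow the scribe

ROBOT

A 6-joint arm with a two-finger parallel gripper is mounted at the origin on the work surface. World frame = base frame: x ahead of the robot, y to its left, z up, the work surface at z = 0. Lengths are in mm, angles in rad, forces in N, time in s.
With the tool pointing down it reaches from about 300 to 950 mm from the base axis. Payload 3.1 kg.
Tool frame: the origin (TCP) lies midway between the tips of the shut fingers; the grasp point (between the pads) lies grip_point_offset behind it (grip_point_offset is the distance from the TCP to the grasp point, in mm); z points along the fingers, y is the direction in which the jaws open and shut (so a half turn about z gives the same grasp; the last joint's range is limited). The gripper opens to 85 mm and grips with 20 to 120 N. Pads are 22 mm wide; open, the fingers measure 114 mm over their backs; the gripper's body (76 mm by 85 mm) begins 54 mm behind the grasp point. The pads swing forward as they close: fully open they stand 13 mm farther back than shut.
Start: joints at [-0.07, 0.308, 1.634, -0, 1.2, -0.07], TCP at [625.006, -0.028, 231.272] pointing down, gripper open.
Joint ranges: [-3.06, 3.06], [-0.79, 1.96], [0.05, 2.63], [-1.19, 4.34], [0.05, 2.64], [-2.94, 2.94]. Speed limits (rad/s): [2.79, 2.79, 3.14, 3.14, 3.14, 3.14].

INTERFACE

Orientations are given as a unit quaternion [w, x, y, z].
In Python, from rig import get_state, grab_frame, camera_info, sign_off, grip_point_offset gives the robot as it stands.
- The arm moves only by the tool play_rows, never from a script. Its argument "steps" is a list of rows, each a list of 3 entries, a list of its own where there are three numbers: the shift along the world's x, y, z in mm, then the turn, a rotation vector about the world's x, y, z in rad, then the closure, from -1 (fully open) to 1 (shut). In form: [[[x, y, z], [rx, ry, rz], jaw], ...]. A call has 1 to 20 rows; each row is the pose to reach, as a shift and turn from the pose measured when the call began; what a row does not reach only later rows make up. A row lasts 1/8 s, in which the tool goes at most 62.5 mm and 10.7 degrees, less where a joint would pass 70% of its speed; a pose out of reach is approached as far as the arm can. A call with a gripper value outside its range is refused whole. The fingers move at their own pace and stop on an object; "squeeze" is the grip in N (left out, the last holds). Time passes only in rows, so rows that repeat a pose let the fingers close. It gives the time, the measured TCP pose, the force and the opening at its end, in the units of the state.
- get_state(): the state, without advancing time (a new reading comes with each control period).
- grab_frame(name): name is "scene" or "side" or "wrist"; returns (picture, depth): 400x640x3 uint8, blue, green, red; 400x640 float32, mm along the optical axis (not along the pixel's ray), 0 where there is no reading.
- camera_info(name): a dict with "mtx" (3x3 intrinsics, pixels), "k1" (the pictures are not rectified: a ray, as slopes to the right and down, at radius r is drawn at 1 + k1 r^2 times it, then the intrinsics apply), "T" (4x4, takes a point from camera to world coordinates). Camera axes: x right, y down, z forward; pixel columns grow to the right and rows downward; lengths in mm; the calibration is good to about 2 mm. A picture is of the moment at which its call begins: read the wrist's pose just before it. camera_info takes no time and is no camera call; for the wrist camera it gives the pose at the moment of the call.
- sign_off(): hands the job in, once; it reports no verdict.
The state is a dict: "clock": time; "joint_positions": joint angles; "dq": joint speeds; "joint_torque": joint torques, N m; "eef_pos": TCP position; "orientation": TCP orientation; "contact_force": force on the tool from outside, world axes, zero at the start; "moment": the same for the moment, N m; "gripper_width": finger opening in mm.
Only numpy, scipy, OpenCV 4.12 (cv2) and the standard library are available. Lean on these libraries where they do the work, as an engineer would, in place of code of your own. Each camera call takes 0.05 s, during which the arm holds its last target. There are 200 camera calls.

TASK

On the jeweller's bench, turn the clicking carousel by its wooden knob until its red-lined pointer arm rests in the click stop at 45 degrees: three clicks counter-clockwise (seen from above) past the wide red zero mark. That brings the empty green vial under the orange-ringed hole in the clear cover; then take the red-handled scribe out of its wooden stand, push it point first down through the hole to the bottom of the vial, and let go. Leave the black-handled scribe, the dish and the jar where they are.

Things in the scene. Friction and masses are not known exactly. Their poses are not given: they have to be found in the camera images.
- carousel (a joint): angle of the carousel (rad), growing counter-clockwise seen from above; 0 when its pointer arm lies over the wide red mark, with thin white marks and click stops every 15 degrees (0.262 rad) either side, travel -1.40 to 1.40. It always starts in one of the stops from -75 to +15 degrees; the wanted stop is +45 degrees (0.785). Sprung stops: about 3 to 4 N at the knob to pass one; when released near a stop (within about 5 degrees) it snaps into it.
- spindle (a point): the carousel's vertical turning axis, on top of its fixed round steel base (168 mm across, 20 mm high; its position and yaw on the bench vary). The point's own -x axis points at the red zero mark, which is a horizontal direction from the spindle; its +x axis points at the hole in the cover.
- knob (a point): top centre of the wooden knob, an upright round cylinder 16 mm across and 50 mm long (from 100 to 150 mm above the bench) on a thinner steel post, at the end of the pointer arm, 98 mm from the spindle axis; it turns with the carousel and is not free to spin on the arm.
- hole (a point): centre of the loading hole at the top face of the clear fixed cover (116 mm along the point's x by 90 mm along y, 6 mm thick, top 86 mm above the bench, with a brass nut 5 mm higher over the spindle). The hole is 8 mm across, flared to 14 mm at its top with an orange ring painted round it, and 45 mm from the spindle axis.
- vial_floor (a point): centre of the inner floor of the green vial, which rides on the carousel under the cover, 45 mm from the spindle: bore 11 mm, 43 mm deep, open at the top 3 mm under the cover, floor 34 mm above the bench (52 mm below the top of the cover). Only at +45 degrees is it under the hole; the five other vials are capped.
- red_scribe: the scribe to stow: a straight steel rod 5 mm across with a bluntly tapered point and a round red handle 11 mm across, 128 mm long in all; origin at the point, z up along it, handle from 74 to 128 mm above the point (full width from 80 to 124 mm). 30 g. It stands upright and loose in a stand's hole, its point 10 mm above the bench; 40 mm of it is in the stand. Which side it stands on varies.
- black_scribe: the same tool with a black handle, in the other stand; leave it alone.
- stand_a: light wooden block 50 x 50 x 50 mm fixed to the bench that holds the red scribe in a 6.5 mm hole; origin under its centre.
- stand_b: the same block, holding the black scribe; fixed.
- dish: loose brass dish 76 mm across and 18 mm high, holding gold beads; origin under its centre; leave it alone.
- jar: loose jar with white cap, 56 mm across, 55 mm high; origin under its centre; leave it alone.

How it is judged (in metres and radians):
On the way, in this order (a step that is already met when the one before it is completed fails the run):
1. the carousel rests in the 45 degree stop, the red scribe not yet through the cover (value of joint carousel between 0.715 and 0.855 rad and velocity of joint carousel between -0.05 and 0.05 rad/s and (horizontal distance between red_scribe and hole above 0.02 m or z of red_scribe in the frame of hole above -0.003 m)), for 0.3 s.
2. the point of the red scribe is at the bottom of the green vial (horizontal distance between red_scribe and vial_floor below 0.007 m and z of red_scribe in the frame of vial_floor below 0.006 m), for 0.2 s.
At the end, for the whole second after the job is handed in: The carousel rests in its 45 degree stop (within 4 degrees) and the red scribe stands released and still in the green vial, point within 6 mm of the vial's floor and 7 mm of its centre, leaning less than 11 degrees; the black scribe has moved less than 15 mm, the dish and the jar less than 30 mm (all of step 2 and value of joint carousel between 0.715 and 0.855 rad and velocity of joint carousel between -0.05 and 0.05 rad/s and z of red_scribe in the frame of vial_floor above -0.004 m and angle between red_scribe's own z axis and vertical below 0.2 rad and linear speed of red_scribe below 0.02 m/s and distance of black_scribe from where it was at the start of the episode below 0.015 m and distance of each of dish, jar from where it was at the start of the episode below 0.03 m); the robot touches nothing.
It fails at once if the black scribe is pulled or knocked (distance of black_scribe from where it was at the start of the episode above 0.015 m).
It fails at once if the dish is disturbed (distance of dish from where it was at the start of the episode above 0.03 m).
It fails at once if the jar is disturbed (distance of jar from where it was at the start of the episode above 0.03 m).
It also fails if it takes over 64 s, if anything falls off the work surface, if the arm or the gripper's body presses on something with over 40 N, if the wrist force passes 120 N, or if a joint passes its speed limit or range.

## Working session

There is one attempt and no reset: what is moved stays moved. The work goes in short steps, Python scripts to look and compute and a tool call to move; the robot and the scene stay as the last step left them, time stands still between calls to the robot, and variables do not carry over. Pictures are saved under pics/ and viewed, about 8 in all and at most 12, crops included, and the job is handed in when it is done.

Besides the shell and the picture viewer there is one more tool, called after "Call:" as name([rows], argument=value, ...), one row to a line, values as JSON. play_rows: Moves the arm, as the interface text tells. Its arguments: {"type":"object","properties":{"steps":{"type":"array"},"squeeze":{"type":"number"}},"required":["steps"]}

```bash
ls; mkdir -p pics; cat > h.py <<'E'
import numpy as np, cv2
from rig import *
def ray(ci,u,v):
    K=ci["mtx"]; K=np.array(K); x=(u-K[0,2])/K[0,0]; y=(v-K[1,2])/K[1,1]
    a,b=x,y
    for _ in range(20):
        s=1+ci["k1"]*(a*a+b*b); a,b=x/s,y/s
    return np.array([a,b,1.])
def at_depth(ci,u,v,d):
    T=np.array(ci["T"]); return T[:3,:3]@(ray(ci,u,v)*d)+T[:3,3]
def at_z(ci,u,v,z):
    T=np.array(ci["T"]); r=T[:3,:3]@ray(ci,u,v); return T[:3,3]+r*(z-T[2,3])/r[2]
def proj(ci,p):
    T=np.array(ci["T"]); K=np.array(ci["mtx"]); c=T[:3,:3].T@(np.array(p,float)-T[:3,3]); a=c[:2]/c[2]
    a=a*(1+ci["k1"]*(a@a)); return np.array([K[0,0]*a[0]+K[0,2],K[1,1]*a[1]+K[1,2]])
def shot(name):
    ci=camera_info(name); im,d=grab_frame(name); np.savez(f"pics/{name}.npz",im=im,d=d,T=ci["T"],mtx=ci["mtx"],k1=ci["k1"]); return ci,im,d
def load(name):
    z=np.load(f"pics/{name}.npz"); return dict(T=z["T"],mtx=z["mtx"],k1=float(z["k1"])),z["im"],z["d"]
E
python3 - <<'E'
from h import *
print(grip_point_offset if not callable(grip_point_offset) else grip_point_offset()); print(get_state())
for n in ["scene","side","wrist"]:
    ci,im,d=shot(n); cv2.imwrite(f"pics/{n}0.png",im); print(n,np.round(ci["T"],2).tolist(),np.round(ci["mtx"],1).tolist(),ci["k1"])
E
```

```text
pics
18.700000000000003
{'clock': 0.0, 'joint_positions': array([-6.96822034e-02,  3.08996655e-01,  1.63520305e+00, -1.69933851e-05,
        1.19970251e+00, -6.97030299e-02]), 'dq': array([ 0.00027611, -0.00064222, -0.0003865 , -0.00044415,  0.00042226,
       -0.00028843]), 'joint_torque': array([ 1.43707580e-04, -4.15252447e+01, -2.76667070e+01, -1.74997494e-04,
        1.01000658e-02, -1.14578896e-05]), 'eef_pos': array([6.24169644e+02, 3.67374762e-02, 2.30044420e+02]), 'orientation': array([-0.00086624,  0.70709676,  0.70711586, -0.00076368]), 'contact_force': array([-0.85448223, -0.2689336 ,  0.16499575]), 'moment': array([ 0.02901401,  0.01790713, -0.07434454]), 'gripper_width': 85.45195847326363}
scene [[-0.47, 0.61, -0.63, 1111.59], [0.88, 0.32, -0.35, 308.68], [-0.01, -0.72, -0.69, 743.69], [0.0, 0.0, 0.0, 1.0]] [[446.7, 0.0, 323.4], [0.0, 446.7, 200.4], [0.0, 0.0, 1.0]] 0.015156966501654772
side [[0.99, -0.09, 0.08, 475.44], [-0.12, -0.67, 0.74, -587.12], [-0.02, -0.74, -0.67, 650.07], [0.0, 0.0, 0.0, 1.0]] [[371.7, 0.0, 317.7], [0.0, 371.7, 196.0], [0.0, 0.0, 1.0]] 0.02833371304716479
wrist [[1.0, -0.0, -0.0, 623.69], [-0.0, -0.96, -0.26, 65.75], [-0.0, 0.26, -0.96, 372.81], [0.0, 0.0, 0.0, 1.0]] [[296.3, 0.0, 322.8], [0.0, 296.3, 198.6], [0.0, 0.0, 1.0]] -0.03255713392922719
```

View pics/scene0.png

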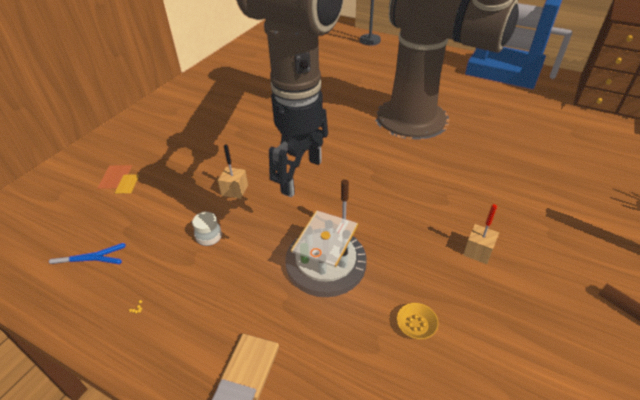

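View pics/side0.png

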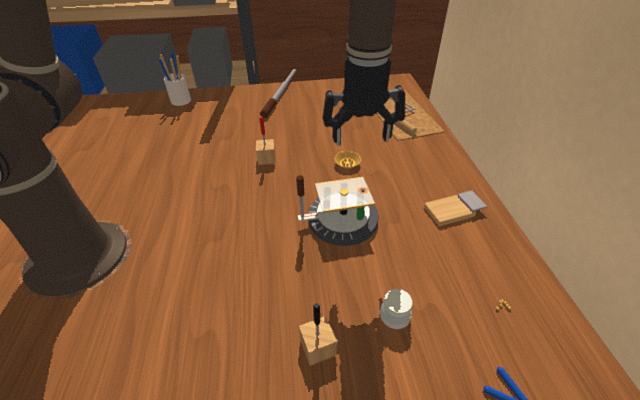

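View pics/wrist0.png

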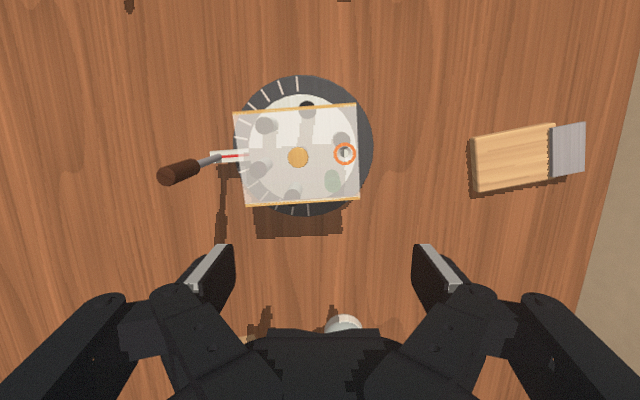

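Scene shows the red scribe (490,215), black scribe (228,155), jar (206,228), dish (417,321). Wrist shows the nut (298,157), ring (344,154), pointer red line (232,156), knob (~165,178). I'll measure these.

```bash
python3 - <<'E'
from h import *
ci,im,d=load("wrist")
nut=at_z(ci,298,157,91); hole=at_z(ci,344,154,86); kn=at_z(ci,165,178,150); rl0=at_z(ci,222,157,90); 
print("nut",nut,"hole",hole,np.hypot(*(hole-nut)[:2]),"knob",kn, np.hypot(*(kn-nut)[:2]))
h=hole-nut;k=kn-nut
print("hole ang",np.degrees(np.arctan2(h[1],h[0])),"knob ang rel -x",np.degrees(np.arctan2(-k[1],-k[0])))
for n,u,v in [("nut",298,157),("line",232,156),("knob",165,178),("rim",370,150)]: print(n,d[v,u],at_depth(ci,u,v,d[v,u]))
ci,im,d=load("scene")
for n,u,v,z in [("red top",492,208,138),("black top",227,148,138),("knobtop",345,182,150),("dish",417,321,18),("jar",206,217,55),("nut",325,235,91)]: print(n,at_z(ci,u,v,z),at_depth(ci,u,v,d[v,u]))
cs,im2,d2=load("side")
for n,u,v,z in [("red top",263,119,138),("black top",317,307,138),("knobtop",300,179,150),("nut",344,192,91)]: print(n,at_z(cs,u,v,z),at_depth(cs,u,v,d2[v,u]))
c,_,_=load("wrist")
w=cv2.resize(load("wrist")[1][60:230,140:390],None,fx=3,fy=3,interpolation=cv2.INTER_CUBIC)
cv2.imwrite("pics/c1.png",w)
a=cv2.resize(im[195:270,450:520],None,fx=6,fy=6,interpolation=cv2.INTER_CUBIC); b=cv2.resize(im2[110:172,240:290],None,fx=6,fy=6,interpolation=cv2.INTER_CUBIC)
H=max(a.shape[0],b.shape[0]); p=np.zeros((H,a.shape[1]+b.shape[1],3),np.uint8); p[:a.shape[0],:a.shape[1]]=a; p[:b.shape[0],a.shape[1]:]=b
cv2.imwrite("pics/c2.png",p)
E
```

```text
nut [599.60894069  29.9196795   91.        ] hole [643.61514147  32.15413181  86.        ] 44.062892370586326 knob [501.32506192  21.54485755 150.        ] 98.64004495857718
hole ang 2.9067456524416304 knob ang rel -x 4.870438980975187
nut 280.88498 [599.649696    29.98031262  91.47688507]
line 341.73187 [517.95853356  23.53202015  30.3177045 ]
knob 225.46631 [502.050401    21.80688685 151.32072191]
rim 349.9035 [678.88168573  29.16419887  20.02020459]
red top [428.80626841 299.21462683 138.        ] [426.30487777 299.17994148 135.78104357]
black top [ 506.8845041  -268.96747076  138.        ] [ 501.02423173 -274.56555599  132.13018499]
knobtop [501.75603477  22.77150835 150.        ] [502.17431941  22.96761482 150.4072116 ]
dish [650.26350258 244.40101371  18.        ] [642.85694677 243.36897914   6.3490967 ]
jar [ 643.33624784 -239.08029367   55.        ] [ 643.42530672 -238.97611241   55.1309846 ]
nut [599.5288006   28.46380955  91.        ] [600.09776119  28.77516635  91.72521642]
red top [428.31593673 293.19392341 138.        ] [415.80413424 526.899392     2.05394005]
black top [ 503.66054641 -279.61357456  138.        ] [ 503.6143245  -280.11731104  138.8388582 ]
knobtop [503.51116544  16.71095717 150.        ] [503.46803621  15.7830665  150.76845652]
nut [601.32950717  28.28115786  91.        ] [600.96711772  26.50959085  92.60942989]
```

View pics/c1.png

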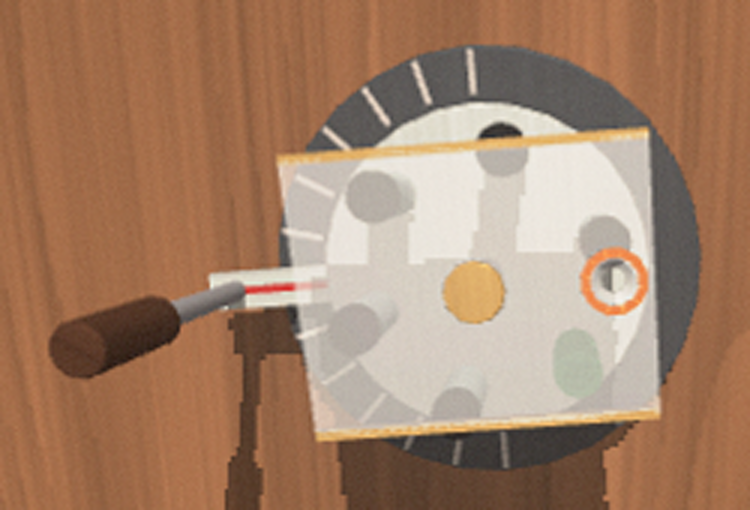

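Wrist crop: the nut is at crop (473,292), the ring at (614,281), the knob top at (82,349). The cover edges are yawed about 4°, with six white marks visible on each side of the pointer, so it is at zero. Knob radius (98.6), hole radius (44) and heights all match the given values. Going above the knob with the jaws tangential.

```bash
python3 - <<'E'
from h import *
ci,im,d=load("wrist")
f=lambda x,y,z: at_z(ci,140+x/3,60+y/3,z)
n=f(473,292,91);h=f(614,281,86);k=f(82,349,150);g=f(578,362,60)
for p in (n,h,k,g): v=p-n; print(p.round(1),np.hypot(*v[:2]).round(1),np.degrees(np.arctan2(v[1],v[0])).round(1))
for y in ((278,157,648,131),(318,438,660,413)): a=f(y[0],y[1],86);b=f(y[2],y[3],86); v=b-a; print(v.round(1),np.degrees(np.arctan2(v[1],v[0])))
for t in [(472,70),(376,105),(302,234),(313,330),(374,406),(504,450)]:
  v=f(*t,20)-n; print(np.degrees(np.arctan2(-v[1],-v[0])))
E
```

```text
[599.3  29.6  91. ] 0.0 0.0
[644.3  32.5  86. ] 45.1 3.7
[503.3  22.8 150. ] 96.2 -176.0
[6.337e+02 5.000e-01 6.000e+01] 45.1 -40.2
[115.    7.5   0. ] 3.713276715807695
[115.1   8.7   0. ] 4.330724544279246
-86.33482742063366
-56.179615148119815
-10.703912565033354
18.884753161495993
49.36631778587914
94.02221558105028
```

Call:
play_rows([
  [[-20, 4, 0], [0, 0, -0.18], -1],
  [[-40, 8, 0], [0, 0, -0.36], -1],
  [[-60, 12, 0], [0, 0, -0.54], -1],
  [[-80, 15, 0], [0, 0, -0.72], -1],
  [[-95, 18, 0], [0, 0, -0.9], -1],
  [[-110, 20, 0], [0, 0, -1.08], -1],
  [[-118, 22, 0], [0, 0, -1.26], -1],
  [[-122, 22, 0], [0, 0, -1.44], -1],
  [[-122, 22, -10], [0, 0, -1.496], -1],
  [[-122, 22, -10], [0, 0, -1.496], -1],
], squeeze=60)

```text
clock: 1.4
eef_pos: [501.3, 22.1, 219.3]
orientation: [-0.001, 0.999, 0.038, -0.001]
contact_force: [-0.2, -0.0, 0.3]
gripper_width: 85.4
```

Yaw is 4° and the green vial lies at −44° relative to the hole, so the carousel is at 0. Descending and gripping the knob.

Call:
play_rows([
  [[0, 1, -40], [0, 0, 0], -1],
  [[0, 1, -80], [0, 0, 0], -1],
  [[0, 1, -111], [0, 0, 0], -0.5],
  [[0, 1, -111], [0, 0, 0], 0],
  [[0, 1, -111], [0, 0, 0], 1],
  [[0, 1, -111], [0, 0, 0], 1],
  [[0, 1, -111], [0, 0, 0], 1],
  [[0, 1, -111], [0, 0, 0], 1],
], squeeze=60)

```text
clock: 2.4
eef_pos: [503.1, 23.2, 110.3]
orientation: [-0.001, 0.999, 0.038, 0.001]
contact_force: [-0.7, 0.4, 6.8]
gripper_width: 14.6
```

Call:
play_rows([
  [[0.3, -4.2, 0], [0, 0, 0.044], 1],
  [[1, -8.5, 0], [0, 0, 0.087], 1],
  [[1.8, -12.7, 0], [0, 0, 0.131], 1],
  [[2.7, -16.9, 0], [0, 0, 0.175], 1],
  [[5.1, -25.1, 0], [0, 0, 0.262], 1],
  [[8.2, -33, 0], [0, 0, 0.349], 1],
  [[12, -40.7, 0], [0, 0, 0.436], 1],
  [[16.5, -48, 0], [0, 0, 0.524], 1],
  [[21.6, -54.8, 0], [0, 0, 0.611], 1],
  [[27.3, -61.2, 0], [0, 0, 0.698], 1],
  [[33.5, -67.1, 0], [0, 0, 0.785], 1],
  [[33.5, -67.1, 0], [0, 0, 0.785], 1],
  [[33.5, -67.1, 0], [0, 0, 0.785], 1],
])

```text
clock: 4.03
eef_pos: [536.4, -43.3, 110.4]
orientation: [-0.001, 0.909, 0.417, 0.001]
contact_force: [1.3, 2.9, -0.1]
gripper_width: 14.4
```

```bash
python3 - <<'E'
from h import *
s=get_state(); p=s["eef_pos"]; v=p[:2]-np.array([599.3,29.6]); print(p,np.hypot(*v),np.degrees(np.arctan2(v[1],v[0]))%360-184,s["contact_force"],s["gripper_width"])
E
```

```text
[536.4317792  -43.29430489 110.37671341] 96.26002738256578 45.223635205831215 [ 1.29744402  2.90047919 -0.05182264] 14.413345420000754
```

Call:
play_rows([
  [[0, 0, 0], [0, 0, 0], 0],
  [[0, 0, 0], [0, 0, 0], -0.3],
  [[0, 0, 0], [0, 0, 0], -0.6],
  [[0, 0, 30], [0, 0, 0], -1],
  [[0, 0, 80], [0, 0, 0], -1],
  [[0, 20, 120], [0, 0, 0.1], -1],
  [[20, 40, 120], [0, 0, 0.25], -1],
  [[40, 60, 120], [0, 0, 0.4], -1],
  [[55, 60, 120], [0, 0, 0.55], -1],
  [[55, 60, 120], [0, 0, 0.7], -1],
  [[55, 60, 120], [0, 0, 0.7], -1],
  [[55, 60, 120], [0, 0, 0.7], -1],
])

```text
clock: 5.52
eef_pos: [591.2, 16.5, 230.3]
orientation: [-0.002, 0.712, 0.702, -0.0]
contact_force: [0.3, -0.4, 0.3]
gripper_width: 85.5
```

```bash
python3 - <<'E'
from h import *
ci,im,d=shot("wrist"); print(np.round(ci["T"],2).tolist())
print(proj(ci,[599.3,29.6,91]),proj(ci,[644.3,32.5,86]))
cv2.imwrite("pics/w2.png",cv2.resize(im,(800,500)))
E
```

```text
[[1.0, -0.01, -0.01, 591.66], [-0.01, -0.97, -0.26, 81.95], [-0.0, 0.26, -0.97, 373.11], [0.0, 0.0, 0.0, 1.0]]
[332.10485468 174.53762433] [377.88832109 170.07275623]
```

View pics/w2.png

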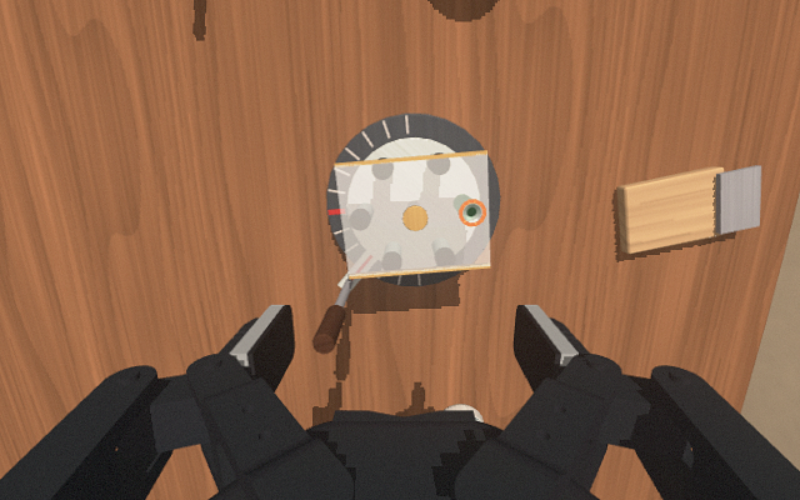

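The picture shows the red mark exposed at (335,212), the pointer three stops past it and green under the ring at (472,212). Nut and hole project where predicted. Now to the red scribe.

Call:
play_rows([
  [[-30, 50, 0], [0, 0, 0], -1],
  [[-60, 100, 0], [0, 0, 0], -1],
  [[-90, 150, 0], [0, 0, 0], -1],
  [[-115, 195, 0], [0, 0, 0], -1],
  [[-140, 235, 0], [0, 0, 0], -1],
  [[-155, 265, 0], [0, 0, 0], -1],
  [[-163, 278, 0], [0, 0, 0], -1],
  [[-163, 278, 0], [0, 0, 0], -1],
  [[-163, 278, 0], [0, 0, 0], -1],
])

```text
clock: 6.7
eef_pos: [428.8, 293.6, 230.3]
orientation: [-0.001, 0.712, 0.702, -0.0]
contact_force: [-0.4, 0.7, -0.5]
gripper_width: 85.6
```

```bash
python3 - <<'E'
from h import *
ci,im,d=shot("wrist"); print(get_state()["eef_pos"],proj(ci,[428.5,297,138]))
u,v=proj(ci,[428.5,297,110]).astype(int)
h=cv2.cvtColor(im,cv2.COLOR_BGR2HSV); m=((h[...,0]<6)|(h[...,0]>174))&(h[...,1]>180)&(h[...,2]>70)
n,l,s,c=cv2.connectedComponentsWithStats(m.astype(np.uint8)); 
for i in range(1,n):
  if s[i,4]>40: print(s[i],c[i])
x0,y0=max(0,u-90),max(0,v-75); cr=im[y0:y0+150,x0:x0+190]; print(x0,y0)
cv2.imwrite("pics/w3.png",cv2.resize(cr,None,fx=4,fy=4,interpolation=cv2.INTER_CUBIC))
E
```

```text
[428.89989403 293.47372433 230.3179987 ] [323.51888325 196.6748021 ]
[311 175  12  22 211] [316.47867299 185.87677725]
233 113
```

View pics/w3.png

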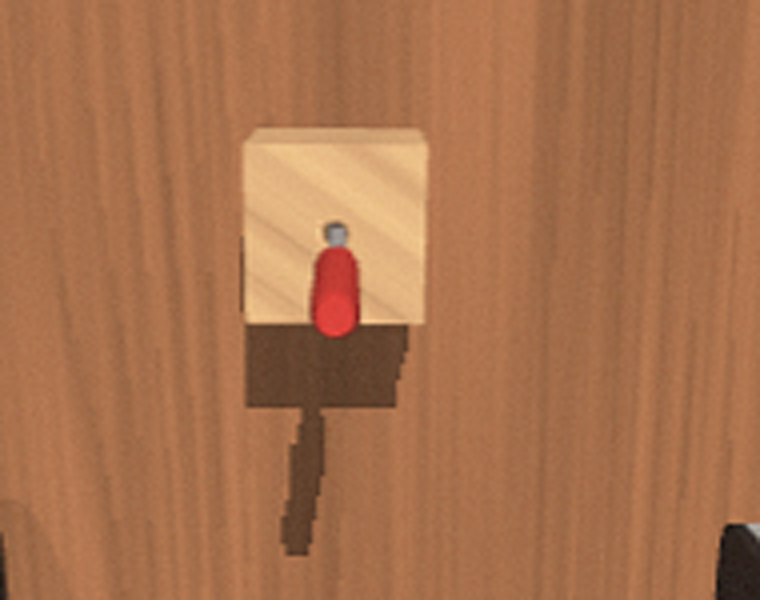

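Top of handle at crop (336,314), rod entering the stand at (335,236).

```bash
python3 - <<'E'
from h import *
ci,im,d=load("wrist")
print(at_z(ci,233+336/4,113+314/4,138),at_depth(ci,317,191,d[191,317]),at_z(ci,233+335/4,113+236/4,52))
cs=[at_z(ci,233+x/4,113+y/4,50) for x,y in ((245,143),(426,143),(424,324),(247,324))]; print(np.mean(cs,0),np.round(cs))
E
```

```text
[423.23997861 301.44967595 138.        ] [423.23453049 301.73627776 137.45144018] [421.2174741  302.37110749  52.        ]
[421.30192    302.22579439  50.        ] [[397. 328.  50.]
 [446. 327.  50.]
 [446. 277.  50.]
 [396. 277.  50.]]
```

Call:
play_rows([
  [[-6, 8, -30], [0, 0, 0], -1],
  [[-6, 8, -70], [0, 0, 0], -1],
  [[-6, 8, -105], [0, 0, 0], -0.5],
  [[-6, 8, -131], [0, 0, 0], -0.2],
  [[-6, 8, -131], [0, 0, 0], 0.3],
  [[-6, 8, -131], [0, 0, 0], 1],
  [[-6, 8, -131], [0, 0, 0], 1],
  [[-6, 8, -131], [0, 0, 0], 1],
  [[-6, 8, -131], [0, 0, 0], 1],
], squeeze=60)

```text
clock: 7.88
eef_pos: [423.2, 301.8, 100.3]
orientation: [-0.001, 0.712, 0.702, 0.0]
contact_force: [-1.4, -0.7, 4.4]
gripper_width: 8.8
```

Call:
play_rows([
  [[0, 0, 10], [0, 0, 0], 1],
  [[0, 0, 30], [0, 0, 0], 1],
  [[0, 0, 60], [0, 0, 0], 1],
  [[0, 0, 90], [0, 0, 0], 1],
  [[0, 0, 115], [0, 0, 0], 1],
  [[0, 0, 120], [0, 0, 0], 1],
  [[0, 0, 120], [0, 0, 0], 1],
])

```text
clock: 8.75
eef_pos: [423.4, 301.8, 220.4]
orientation: [-0.001, 0.712, 0.702, 0.001]
contact_force: [0.3, -0.3, -0.6]
gripper_width: 8.9
```

Lifted. Now above the hole (point about 40 mm over the cover).

Call:
play_rows([
  [[20, -25, 0], [0, 0, 0], 1],
  [[45, -55, 0], [0, 0, 0], 1],
  [[75, -92, 0], [0, 0, 0], 1],
  [[105, -128, 0], [0, 0, 0], 1],
  [[135, -165, 0], [0, 0, 0], 1],
  [[165, -201, 0], [0, 0, 0], 1],
  [[190, -232, 0], [0, 0, 0], 1],
  [[208, -254, 0], [0, 0, 0], 1],
  [[218, -266, -10], [0, 0, 0], 1],
  [[221, -269.5, -20], [0, 0, 0], 1],
  [[221, -269.5, -25], [0, 0, 0], 1],
  [[221, -269.5, -25], [0, 0, 0], 1],
  [[221, -269.5, -25], [0, 0, 0], 1],
])

```text
clock: 10.38
eef_pos: [644.2, 33.2, 195.8]
orientation: [-0.001, 0.712, 0.702, 0.001]
contact_force: [-0.2, 0.1, 0.6]
gripper_width: 9.5
```

```bash
python3 - <<'E'
from h import *
print(get_state()["eef_pos"])
P=np.zeros((600,800,3),np.uint8)
T=[644.3,32.5,100]
for i,(n,w,hh,f) in enumerate([("wrist",130,100,4),("scene",70,50,4),("side",70,50,4)]):
  ci,im,d=shot(n); u,v=proj(ci,T).astype(int); print(n,u,v,proj(ci,[644.3,32.5,86]))
  if n=="wrist": c=cv2.resize(im[v-60:v+90,u-50:u+50],None,fx=4,fy=4,interpolation=cv2.INTER_CUBIC); P[:600,:400]=c; print(u-50,v-60)
  else: c=cv2.resize(im[v-30:v+20,u-33:u+34],(400,300),interpolation=cv2.INTER_CUBIC); P[300*(i-1):300*i,400:]=c; print(u-33,v-30)
cv2.imwrite("pics/i1.png",P)
E
```

```text
[644.23981025  33.16973122 195.76879409]
wrist 323 200 [323.7628324  196.24342013]
273 140
scene 315 248 [315.84000953 253.18329638]
282 218
side 362 186 [362.19818838 190.67751829]
329 156
```

View pics/i1.png

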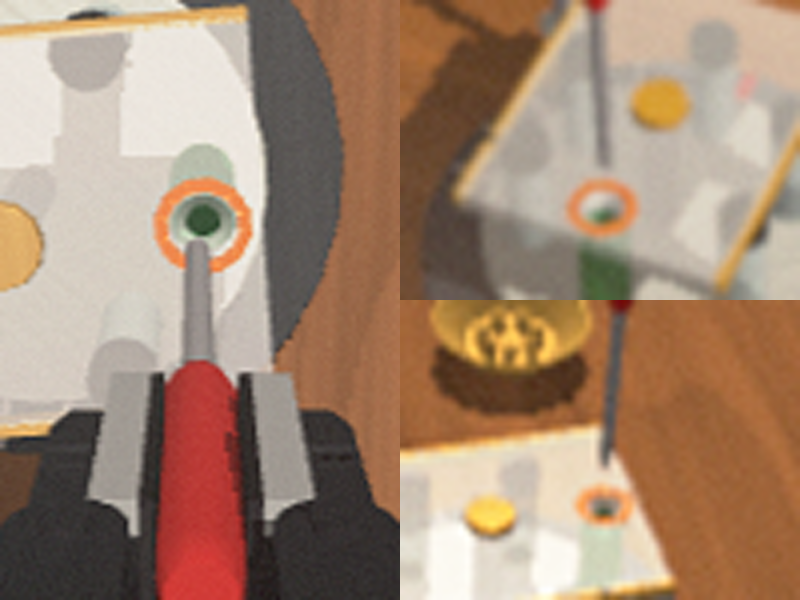

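Tip in wrist crop (199,244) vs ring (203,225); scene tip (605,163) vs ring (602,207); side tip (607,465) vs ring (604,506). Triangulating the relative offset.

```bash
python3 - <<'E'
from h import *
from scipy.optimize import least_squares
C={n:load(n)[0] for n in ("wrist","scene","side")}
tip={"wrist":(322.75,201),"scene":(316.3,245.2),"side":(363.7,183.5)}
hol={"wrist":(323.75,196.25),"scene":(315.8,252.5),"side":(363.2,190.3)}
for z in (100,104,108):
  print(z,{n:(at_z(C[n],*tip[n],z)-at_z(C[n],*hol[n],86)).round(1)[:2].tolist() for n in C})
def res(p,o): return np.concatenate([proj(C[n],p)-o[n] for n in C])
for o in (tip,hol):
  r=least_squares(res,[644,32,95],args=(o,)); print(r.x.round(1),r.fun.round(1))
print({n:at_z(C[n],*hol[n],86).round(1) for n in C})
E
```

```text
100 {'wrist': [-0.9, -0.4], 'scene': [-6.0, -1.8], 'side': [1.8, 7.3]}
104 {'wrist': [-0.9, 0.7], 'scene': [-3.1, -0.1], 'side': [0.5, 2.8]}
108 {'wrist': [-0.9, 1.8], 'scene': [-0.1, 1.7], 'side': [-0.7, -1.8]}
[643.7  33.9 107.6] [ 0.3  0.3  0.1  0.6 -1.3 -0.4]
[644.5  32.7  87.5] [ 0.3  0.2  0.1  0.3 -0.9 -0.2]
{'wrist': array([644.3,  32.5,  86. ]), 'scene': array([642.9,  31.6,  86. ]), 'side': array([646.8,  33.5,  86. ])}
```

Call:
play_rows([
  [[0.8, -1, 0], [0, 0, 0], 1],
  [[0.8, -1, -8], [0, 0, 0], 1],
  [[0.8, -1, -16], [0, 0, 0], 1],
  [[0.8, -1, -22], [0, 0, 0], 1],
  [[0.8, -1, -27], [0, 0, 0], 1],
  [[0.8, -1, -31], [0, 0, 0], 1],
  [[0.8, -1, -35], [0, 0, 0], 1],
  [[0.8, -1, -35], [0, 0, 0], 1],
])

```text
clock: 11.52
eef_pos: [645.2, 31.8, 160.7]
orientation: [-0.001, 0.712, 0.702, 0.001]
contact_force: [0.4, -0.9, -0.3]
gripper_width: 9.2
```

Low force, so the tip is through the hole. Continuing to the bottom.

Call:
play_rows([
  [[0, 0, -8], [0, 0, 0], 1],
  [[0, 0, -16], [0, 0, 0], 1],
  [[0, 0, -24], [0, 0, 0], 1],
  [[0, 0, -30], [0, 0, 0], 1],
  [[0, 0, -34], [0, 0, 0], 1],
  [[0, 0, -36], [0, 0, 0], 1],
  [[0, 0, -36], [0, 0, 0], 1],
])

```text
clock: 12.4
eef_pos: [645.3, 31.8, 124.9]
orientation: [-0.001, 0.712, 0.702, 0.001]
contact_force: [-0.0, -0.3, -0.1]
gripper_width: 9.3
```

```bash
python3 - <<'E'
from h import *
print(get_state()["eef_pos"],get_state()["contact_force"])
P=np.zeros((450,800,3),np.uint8)
for i,n in enumerate(["scene","side"]):
  ci,im,d=shot(n); u,v=proj(ci,[644,32,90]).astype(int)
  P[:,400*i:400*i+400]=cv2.resize(im[v-60:v+30,u-40:u+40],(400,450),interpolation=cv2.INTER_CUBIC)
cv2.imwrite("pics/i2.png",P)
E
```

```text
[645.31253566  31.77941078 124.91873692] [-0.0102111  -0.31270065 -0.1425698 ]
```

View pics/i2.png

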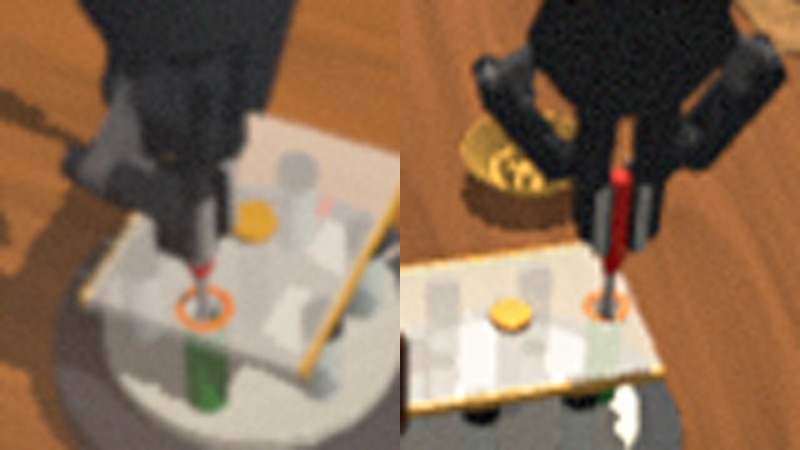

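The scribe is through the ring into the green vial in both views, with no force. Easing down until it touches, then letting go.

Call:
play_rows([
  [[0, 0, -1], [0, 0, 0], 1],
  [[0, 0, -2], [0, 0, 0], 1],
  [[0, 0, -2], [0, 0, 0], 1],
])

```text
clock: 12.88
eef_pos: [646.0, 31.8, 124.1]
orientation: [-0.0, 0.712, 0.702, 0.002]
contact_force: [-1.2, -0.6, 4.9]
gripper_width: 9.5
```

Call:
play_rows([
  [[0, 0, 0], [0, 0, 0], 0.6],
  [[0, 0, 0], [0, 0, 0], 0.3],
  [[0, 0, 0], [0, 0, 0], -0.2],
  [[0, 0, 0], [0, 0, 0], -0.6],
  [[0, 0, 0], [0, 0, 0], -1],
  [[0, 0, 20], [0, 0, 0], -1],
  [[0, 0, 60], [0, 0, 0], -1],
  [[0, 0, 105], [0, 0, 0], -1],
  [[0, -30, 115], [0, 0, 0], -1],
  [[0, -50, 115], [0, 0, 0], -1],
  [[0, -50, 115], [0, 0, 0], -1],
  [[0, -50, 115], [0, 0, 0], -1],
])

```text
clock: 14.38
eef_pos: [645.1, -17.8, 237.7]
orientation: [-0.001, 0.712, 0.702, 0.001]
contact_force: [-0.2, 0.4, 0.6]
gripper_width: 85.2
```

```bash
python3 - <<'E'
from h import *
print(get_state()["eef_pos"],get_state()["contact_force"])
P=np.zeros((600,800,3),np.uint8)
ci,im,d=shot("wrist"); P[:500]=cv2.resize(im,(800,500))
# top of handle
h=cv2.cvtColor(im,cv2.COLOR_BGR2HSV); m=((h[...,0]<6)|(h[...,0]>174))&(h[...,1]>180)&(h[...,2]>70)
n,l,s,c=cv2.connectedComponentsWithStats(m.astype(np.uint8))
for i in range(1,n):
  if s[i,4]>25: print(s[i],c[i].round(1),at_depth(ci,*c[i],d[int(c[i][1]),int(c[i][0])]).round(1), d[l==i].min())
print("exp top",proj(ci,[644.5,32.6,162]),"exp bottom of handle",proj(ci,[644.5,32.6,110]))
cv2.imwrite("pics/f_w.png",P[:500])
Q=np.zeros((400,800,3),np.uint8)
for i,n in enumerate(["scene","side"]):
  ci,im,d=shot(n); u,v=proj(ci,[600,30,90]).astype(int)
  Q[:,400*i:400*i+400]=cv2.resize(im[v-60:v+60,u-60:u+60],(400,400),interpolation=cv2.INTER_CUBIC)
cv2.imwrite("pics/f_s.png",np.vstack([Q[:, :]]))
E
```

```text
[645.06636107 -17.84020368 237.7272343 ] [-0.16327034  0.41833792  0.56224644]
exp top [322.10639608 140.13817565] exp bottom of handle [322.25083953 136.15567132]
```

View pics/f_w.png

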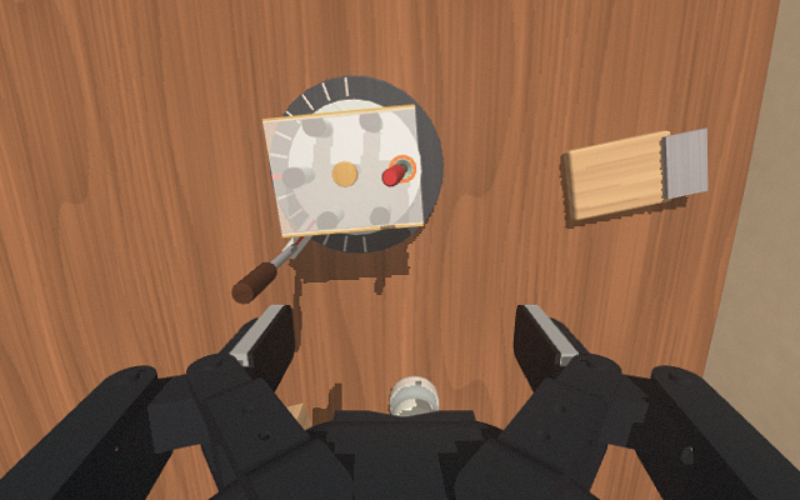

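View pics/f_s.png

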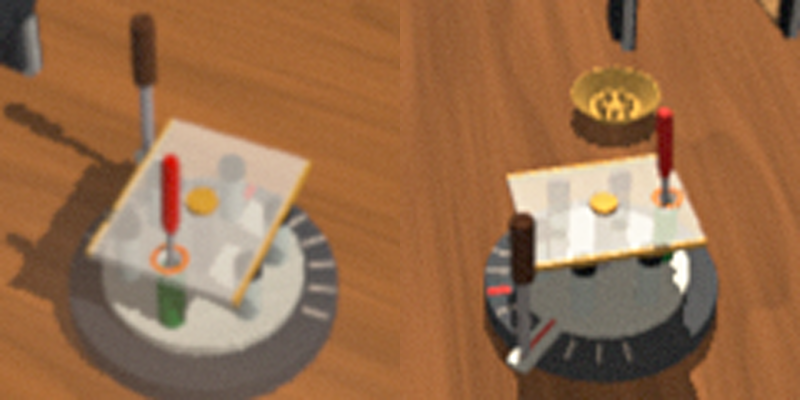

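The scribe stands in the green vial (handle top at (391,177), leaning slightly), the pointer is three stops past red, and dish and jar are in place. I'll check depth of insertion and lean, then hand in.

```bash
python3 - <<'E'
from h import *
ci,im,d=load("wrist"); u,v=312.8,141.6
t=at_depth(ci,u,v,d[int(v),int(u)]); print("top",t,"lean deg",np.degrees(np.arctan2(np.hypot(*(t[:2]-[644.4,32.6])),t[2]-86)))
k=at_depth(ci,193,233,d[233,193]); w=k-[599.3,29.6,0]; print("knob",k,np.degrees(np.arctan2(w[1],w[0]))%360-184)
if 156<t[2]<165: sign_off(); print("signed off")
E
```

```text
top [637.69439087  31.61510615 161.40870064] lean deg 5.135806968317348
knob [534.50930429 -43.23869984 148.8224828 ] 44.346611806140686
the job is handed in; nothing more can be done
signed off
```

The task is done and I handed it in at about 14.5 s of the 64 s allowed. No verdict was reported.

- **Carousel:** I gripped the knob and turned it from the zero mark, three clicks counter-clockwise. The last check put the knob at about 44.3°, within 1° of the 45° stop. The red zero mark showed again, and the green vial was under the hole.
- **Red scribe:** I took it from its stand and corrected its position by about 1 mm over the hole. Then I lowered it until it touched bottom with about 5 N, and let go.
- **Insertion depth:** The handle top measured 161.4 mm above the bench. That matches the 162 mm expected with the point on the vial floor.
- **Lean:** It leaned about 5°, against a limit of about 11°.
- **Other items:** The arm ended clear of everything, with a contact force near zero. The dish and jar looked undisturbed in the final pictures. I did not re-measure the black scribe, but the arm never went near it.

One disagreement came up: the side camera placed the hole and other points 2–6 mm away from where the wrist and scene cameras did. I therefore used the offset between the scribe's point and the hole, both seen in the same pictures, and the fit went in without resistance.

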